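# Zero the pantry scale by touch

### The job

Zero the kitchen scale with the canister standing on it: with the fingertips, press the long bar key lightly down to wake the scale and let it come up again, then press the round key lightly down and draw back clear of everything, leaving both keys up. Never press the small square key, do not press two keys together or lean on the scale, and leave the canister and everything else on the counter standing where it is.

Things in the scene. Friction and masses are not known exactly. Their poses are not given: they have to be found in the camera images.
- scale: fixed white kitchen scale, casing 270 (x) x 220 (y) x 40 mm high. Origin: centre of its underside; its -x side faces the robot. Steel pan 156 x 190 mm, top 52 mm high, centred at x = +50 mm. A flat greenish display (not a key) lies before it. Three black keys in a row at x = -100 mm, y = -66, 0, +66 mm; which key is in which place changes.
- bar_top (a point): centre of the top face of the long bar key (power), 54 mm along the scale's y by 18 mm. Plain black plastic; unpressed it stands 10 mm proud of the casing, top 50 mm above the counter. Axes as the scale's, z up.
- bar_key (a joint): how far the bar key is pressed straight down, m: 0 up, 0.006 fully down, where it stops. A spring returns it when let go: about 1.2 N to start it, 3.6 N at 4 mm, 4.8 N fully down. It counts as pressed beyond 0.0035.
- bar_mount: thin fixed surround of the bar key, which carries the key; origin on the casing top under the key's centre, 40 mm above the counter, axes as the scale's
- round_top (a point): centre of the top face of the round key (zero), 32 mm in diameter. Plain black plastic; unpressed it stands 10 mm proud of the casing, top 50 mm above the counter. Axes as the scale's, z up.
- round_key (a joint): how far the round key is pressed straight down, m: 0 up, 0.006 fully down, where it stops. A spring returns it when let go: about 1.2 N to start it, 3.6 N at 4 mm, 4.8 N fully down. It counts as pressed beyond 0.0035.
- round_mount: thin fixed surround of the round key, which carries the key; origin on the casing top under the key's centre, 40 mm above the counter, axes as the scale's
- square_top (a point): centre of the top face of the small square key (units), 18 x 18 mm: to be left alone. Plain black plastic; unpressed it stands 10 mm proud of the casing, top 50 mm above the counter. Axes as the scale's, z up.
- square_key (a joint): how far the square key is pressed straight down, m: 0 up, 0.006 fully down, where it stops. A spring returns it when let go: about 1.2 N to start it, 3.6 N at 4 mm, 4.8 N fully down. It counts as pressed beyond 0.0035.
- square_mount: thin fixed surround of the square key, which carries the key; origin on the casing top under the key's centre, 40 mm above the counter, axes as the scale's
- pan_canister: white ceramic canister with wooden lid, 92 mm across, 75 mm high with its knob, loose, standing on the scale's pan; origin: centre of its underside
- tall_canister: white ceramic canister with wooden lid, 100 mm across, 180 mm high with its knob, loose, standing on the counter to +y of the scale; origin: centre of its underside
- jar: lidded glass jar, 72 mm across, 110 mm high, loose, on the counter to -y of the scale; origin: centre of its underside
- tin: food tin, 68 mm across, 85 mm high, loose, on the counter to +y of the scale; origin: centre of its underside
- timer: round white wind-up kitchen timer, 68 mm across, 44 mm high, loose, on the counter to -y of the key panel; origin: centre of its underside
- spoon: wooden-handled spoon 150 mm long, loose, lying flat on the counter to +y of the key panel; origin: its middle, on the underside
Things that resemble listed ones, but are neither listed nor needed, are in the scene too. What is shaped like the tall_canister but black or purple is not meant.

How it is judged:
On the way, in this order (a step that is already met when the one before it is completed fails the run):
1. the bar key is pressed down by the fingers while the round key is up (value of joint bar_key above 0.0035 m and value of joint round_key below 0.0015 m and contact force between the fingers and bar_mount above 0.5 N), for 0.06 s.
2. the bar key has come up again, with the round key still up (value of joint each of bar_key, round_key below 0.0015 m), for 0.06 s.
3. the round key is pressed down by the fingers while the bar key is up (value of joint round_key above 0.0035 m and value of joint bar_key below 0.0015 m and contact force between the fingers and round_mount above 0.5 N), for 0.06 s.
At the end, for the whole second after the job is handed in: All three keys are up (pressed less than 1.5 mm); the canister stands on the pan; it and the other loose things are at rest within 12 mm of where they began, the standing ones upright within 0.15 rad (all of step 2 and value of joint square_key below 0.0015 m and distance of each of pan_canister, tall_canister, jar, tin, timer, spoon from where it was at the start of the episode below 0.012 m and angle between each of pan_canister, tall_canister, jar, tin, timer's own z axis and vertical below 0.15 rad and linear speed of each of pan_canister, tall_canister, jar, tin, timer, spoon below 0.02 m/s and z of pan_canister in the frame of scale above 0.047 m); the robot touches nothing.
It fails at once if the small square key is pressed (beyond 2.5 mm) (value of joint square_key above 0.0025 m).
It fails at once if bar and round key are down together (value of joint each of bar_key, round_key above 0.0025 m).
It fails at once if a key is pressed harder than 20 N (contact force between the arm and bar_mount above 20 N or contact force between the arm and round_mount above 20 N or contact force between the arm and square_mount above 20 N).
It fails at once if the robot leans on the scale's casing or pan (over 10 N) (contact force between the arm and scale above 10 N).
It fails at once if the canister on the pan or another loose thing is moved more than 12 mm, lifted or tipped (distance of any of pan_canister, tall_canister, jar, tin, timer, spoon from where it was at the start of the episode above 0.012 m or angle between any of pan_canister, tall_canister, jar, tin, timer's own z axis and vertical above 0.2 rad).
It also fails if it takes over 38 s, if anything falls off the work surface, if the arm or the gripper's body presses on something with over 40 N, if the wrist force passes 120 N, or if a joint passes its speed limit or range.

### The arm

A 7-joint arm with a two-finger parallel gripper is mounted at the origin on the work surface. World frame = base frame: x ahead of the robot, y to its left, z up, the work surface at z = 0. Lengths are in m, angles in rad, forces in N, time in s.
With the tool pointing down it reaches from about 0.4 to 0.9 m from the base axis. Payload 5.5 kg.
Tool frame: the origin (TCP) lies on the centre line of the jaws, within the pads' length; the fingertips stand 14 mm ahead of it and the grasp point (between the pads) lies 5 mm behind it (bot.finger_overhang is the distance from the TCP to the fingertips, in m); z points along the fingers, y is the direction in which the jaws open and shut (so a half turn about z gives the same grasp; the last joint's range is limited). The gripper opens to 85 mm and grips with 20 to 120 N. Pads are 22 mm wide; open, the fingers measure 114 mm over their backs; the gripper's body (76 mm by 85 mm) begins 54 mm behind the grasp point. The pads swing forward as they close: fully open they stand 13 mm farther back than shut.
Start: joints at [1.571, 0.501, -0.427, 1.55, 0.221, 1.138, -0.21], TCP at [0.169, -0.628, 0.245] pointing down, gripper open.
Joint ranges: [-2.88, 2.88], [-0.31, 2.03], [-1.54, 1.56], [0.2, 2.42], [-1.41, 4.55], [0.19, 2.02], [-2.57, 2.57]. Speed limits (rad/s): [2.57, 2.57, 3.14, 3.14, 3.14, 3.14, 3.14].

### API

Orientations are given as a rotation vector (axis times angle).
In Python, from cell import status, imaging, bot gives the robot as it stands.
- The arm moves only by the tool drive_tool, never from a script. Its argument "series" is one flat list of numbers, 4 for each row, row after row: the shift along the world's x, y, z in m, then the turn about the world's z in rad. In form: [tx, ty, tz, yaw, tx, ty, tz, yaw, ...]. A call has 1 to 8 rows; each row shifts and turns the commanded pose from where the row before left it; what a row does not reach is not made up. A row lasts 1/12 s, in which the tool goes at most 41.7 mm and 7.16 degrees, less where a joint would pass 70% of its speed; a pose out of reach is approached as far as the arm can. A call with a gripper value outside its range is refused whole. "fingers" is the opening, from 0 (shut) to 1 (fully open), set as the call begins (left out, the last holds). The fingers move at their own pace and stop on an object; the grip force is fixed at half the most. Time passes only in rows, so rows that do not move let the fingers close. It gives the time, the measured TCP pose, the force and the opening at its end, in the units of the state.
- status.read_state(): the state, without advancing time (a new reading comes with each control period).
- imaging.camera(name): name is "side" or "top" or "wrist"; returns a dict with "color" (384x512x3 uint8, red, green, blue), "z_map" (384x512 float32, m along the optical axis (not along the pixel's ray), 0 where there is no reading), "fx", "fy", "cx", "cy" (pixels), "extrinsics" (4x4, takes a point from camera to world coordinates). Camera axes: x right, y up, looking along -z (the intrinsics and any distortion apply to the point x, -y, -z); pixel columns grow to the right and rows downward; lengths in m; the calibration is good to about 2 mm. A picture is of the moment at which its call begins.
- bot.finish_job(): hands the job in, once; it reports no verdict.
The state is a dict: "time": time; "joints": joint angles; "qvel": joint speeds; "tau": joint torques, N m; "ee_pos": TCP position; "ee_rot": TCP orientation; "wrist_force": force on the tool from outside, world axes, zero at the start; "torque": the same for the moment, N m; "opening": finger opening in m.
Only numpy, scipy, OpenCV 4.12 (cv2) and the standard library are available. Lean on these libraries where they do the work, as an engineer would, in place of code of your own. Each camera call takes 0.05 s, during which the arm holds its last target. There are 200 camera calls.

## Working session

There is one attempt and no reset: what is moved stays moved. The work goes in short steps, Python scripts to look and compute and a tool call to move; the robot and the scene stay as the last step left them, time stands still between calls to the robot, and variables do not carry over. Pictures are saved under pics/ and viewed, about 8 in all and at most 12, crops included, and the job is handed in when it is done.

Besides the shell and the picture viewer there is one more tool, called after "Request:" as name(argument=value, ...) on one line, values as JSON. drive_tool: Moves the arm, as the interface text tells. Its arguments: {"type":"object","properties":{"series":{"type":"array"},"fingers":{"type":"number"}},"required":["series"]}

```bash
mkdir -p pics; cat > h.py <<'E'
import numpy as np, cv2
from cell import status, imaging, bot
def snap(n,f):
    c=imaging.camera(n); cv2.imwrite(f'pics/{f}.png',c['color'][...,::-1]); np.savez(f'pics/{f}.npz',**c); return c
def ray(c,u,v,z):
    T=np.array(c['extrinsics']); d=T[:3,:3]@np.array([(u-c['cx'])/c['fx'],-(v-c['cy'])/c['fy'],-1]); o=T[:3,3]
    return o+d*(z-o[2])/d[2]
E
python3 - <<'E'
from h import *
s=status.read_state(); print({k:np.round(v,3) for k,v in s.items()})
for n in('top','side'):
    c=snap(n,n+'0'); print(n,c['fx'],c['cx'],c['cy'],np.round(c['extrinsics'],3).tolist())
a=cv2.imread('pics/top0.png');b=cv2.imread('pics/side0.png')
cv2.imwrite('pics/both.png',np.vstack([a,b])[:, :]) 
E
```

```text
{'time': np.float64(0.0), 'joints': array([ 1.571,  0.502, -0.427,  1.551,  0.221,  1.138, -0.21 ]), 'qvel': array([-0.001,  0.002,  0.   ,  0.001, -0.001,  0.001, -0.   ]), 'tau': array([ 0.0000e+00, -5.6952e+01, -5.8170e+00, -2.8094e+01,  1.0000e-02,
        1.2000e-02, -0.0000e+00]), 'ee_pos': array([ 0.169, -0.627,  0.244]), 'ee_rot': array([-3.113, -0.411,  0.   ]), 'wrist_force': array([ 0.112, -0.868,  0.479]), 'torque': array([-0.014,  0.031, -0.043]), 'opening': np.float64(0.085)}
top 470.34004950117634 262.19554970027554 196.7573254480539 [[0.013, 0.995, -0.102, 0.472], [-1.0, 0.014, 0.01, 0.095], [0.011, 0.102, 0.995, 1.06], [0.0, 0.0, 0.0, 1.0]]
side 404.5907115619761 258.9817989086921 191.18677897200467 [[0.989, 0.084, -0.123, 0.441], [-0.148, 0.582, -0.8, -0.69], [0.004, 0.809, 0.588, 0.643], [0.0, 0.0, 0.0, 1.0]]
```

View pics/top0.png

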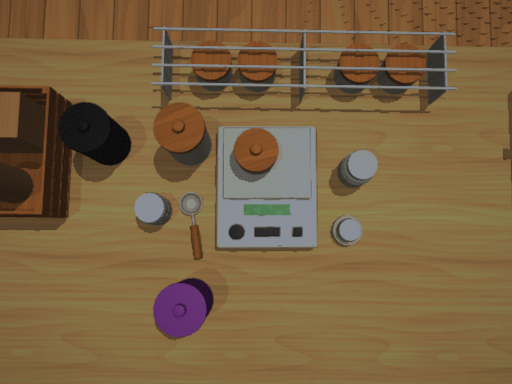

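View pics/side0.png

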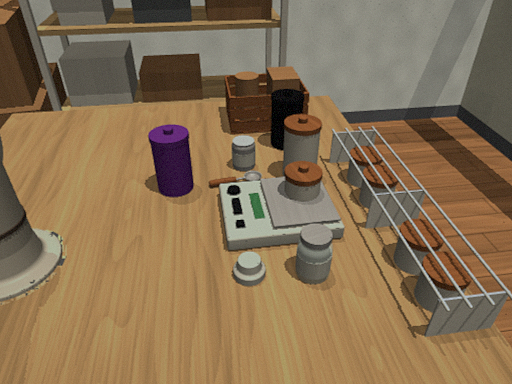

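Top view: the keys sit in a row, with the round key at (236,232), the bar at (267,232) and the square at (298,232). These could be confused with them:
- the green display at (267,210)
- the timer at (347,231)
- the black canister at (85,125)
- the dark shadows

By shape, the bar is the middle key and the round key is on the +y side. The side view agrees: round (233,190), bar (237,206), square (240,224). Next I'll measure them and check a crop.

```bash
python3 - <<'E'
from h import *
c=np.load('pics/top0.npz'); im=c['color']
m=(im.max(2)<50).astype(np.uint8); m[:220]=0;m[245:]=0;m[:,:222]=0;m[:,312:]=0
n,l,st,ce=cv2.connectedComponentsWithStats(m)
for s,p in zip(st[1:],ce[1:]):
    if s[4]>20: print(s,np.round(p,1),np.round(ray(c,*p,.05),4))
for nm,u,v,z in(('timer',347,231,.04),('purple',180,310,.18),('spoon',196,241,.01),('pan can',256,150,.12),('jar',362,166,.11),('tin',152,208,.085),('tall',180,127,.17)): print(nm,np.round(ray(c,u,v,z),3))
cv2.imwrite('pics/crop.png',cv2.resize(im[120:260,205:365,::-1],None,fx=4,fy=4,interpolation=cv2.INTER_CUBIC))
c2=np.load('pics/side0.npz');im=c2['color']
m=(im.max(2)<50).astype(np.uint8); m[:183]=0;m[232:]=0;m[:,:224]=0;m[:,248:]=0
n,l,st,ce=cv2.connectedComponentsWithStats(m)
for s,p in zip(st[1:],ce[1:]):
    if s[4]>15: print('side',s,np.round(p,1),np.round(ray(c2,*p,.05),4))
E
```

```text
[229 225  15  14 157] [235.9 231.7] [0.5   0.141 0.05 ]
[255 228  24   8 187] [266.5 231.6] [0.5012 0.0755 0.05  ]
[293 228   9   8  63] [297.3 231.5] [0.5022 0.0095 0.05  ]
timer [ 0.505 -0.099  0.04 ]
purple [0.352 0.235 0.18 ]
spoon [0.479 0.231 0.01 ]
pan can [0.664 0.1   0.12 ]
jar [ 0.636 -0.117  0.11 ]
tin [0.546 0.314 0.085]
tall [0.697 0.247 0.17 ]
side [228 185  12  10  93] [233.3 189.9] [0.5024 0.1314 0.05  ]
side [232 198  10  16 120] [236.4 205.9] [0.5033 0.0656 0.05  ]
side [236 220   9   8  58] [239.8 223.4] [0.5041 0.0012 0.05  ]
```

View pics/crop.png

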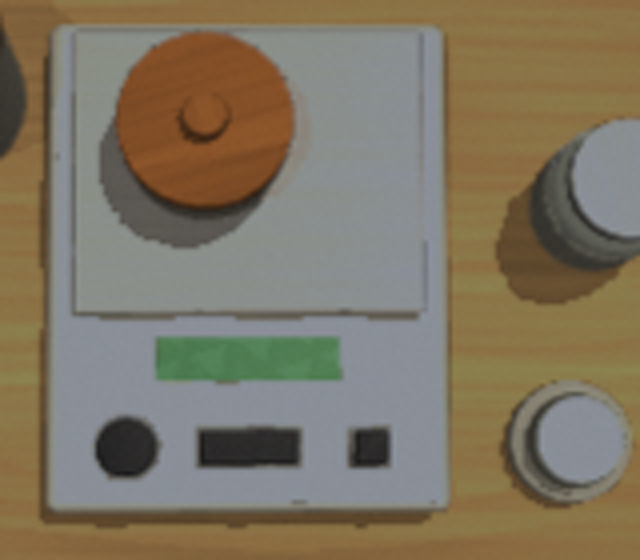

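The crop confirms it: the round key is on the left (+y), the bar in the middle and the square on the right. The two cameras differ by about 9 mm in y, so I'll take a closer wrist look after approaching.

Request:
drive_tool(series=[0.024,0.033,0,-0.033,0.024,0.033,0,-0.033,0.024,0.033,0,-0.033,0.024,0.033,0,-0.033,0.024,0.033,0,-0.033,0.024,0.033,0,-0.033,0.024,0.033,0,-0.033,0.024,0.033,0,-0.033], fingers=0)

```text
time: 0.77
ee_pos: [0.3614, -0.3618, 0.2451]
ee_rot: [3.142, -0.005, -0.001]
wrist_force: [1.1, -0.5, -0.4]
opening: -0.0
```

Request:
drive_tool(series=[0.012,0.038,0,0,0.012,0.038,0,0,0.012,0.038,0,0,0.012,0.038,0,0,0.012,0.038,0,0,0.012,0.038,0,0,0.012,0.038,0,0,0.012,0.038,0,0])

```text
time: 1.43
ee_pos: [0.4568, -0.0579, 0.2453]
ee_rot: [3.141, -0.002, -0.0]
wrist_force: [0.4, 0.3, -0.2]
opening: -0.0001
```

Request:
drive_tool(series=[0,0.02,0,0,0,0.02,0,0,0,0.02,0,0,0,0.02,0,0,0,0.02,0,0,0,0.02,0,0,0,0.01,0,0,0,0,0,0])

```text
time: 2.1
ee_pos: [0.4564, 0.0731, 0.2453]
ee_rot: [-3.14, -0.005, -0.0]
wrist_force: [0.2, -0.7, 0.1]
opening: -0.0001
```

```bash
python3 - <<'E'
from h import *
s=status.read_state(); print({k:np.round(s[k],4) for k in('time','ee_pos','ee_rot','wrist_force','opening')})
c=snap('wrist','w1'); print(c['fx'],c['cx'],c['cy'],np.round(c['extrinsics'],3).tolist())
E
```

```text
{'time': np.float64(2.1), 'ee_pos': array([0.4564, 0.0731, 0.2453]), 'ee_rot': array([-3.1405, -0.005 , -0.    ]), 'wrist_force': array([ 0.2222, -0.6569,  0.1486]), 'opening': np.float64(-0.0001)}
273.2180427820161 259.2160357813767 188.23328338386625 [[0.003, 0.959, 0.283, 0.529], [-1.0, 0.004, -0.0, 0.075], [-0.001, -0.283, 0.959, 0.374], [0.0, 0.0, 0.0, 1.0]]
```

View pics/w1.png

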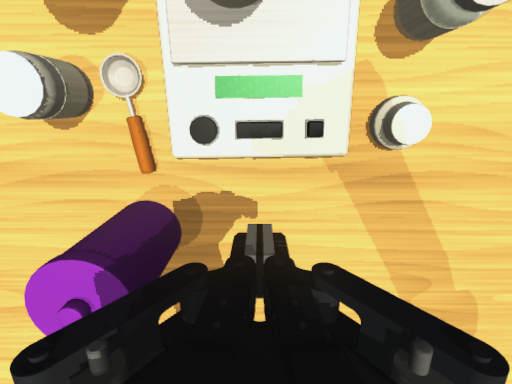

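The wrist view shows the shut fingertips at (259,228), the round key at (203,130), the bar at (259,130) and the square at (315,128). Now I'll measure from this image.

```bash
cat > wk.py <<'E'
from h import *
def keys(c,box):
    u0,u1,v0,v1=box; im=c['color']; m=np.zeros(im.shape[:2],np.uint8); m[v0:v1,u0:u1]=im[v0:v1,u0:u1].max(2)<70
    n,l,st,ce=cv2.connectedComponentsWithStats(m)
    for s,p in zip(st[1:],ce[1:]):
        if s[4]>60: print(s,np.round(p,1),np.round(ray(c,*p,.05),4),'depth z',round(float(c['z_map'][int(p[1]),int(p[0])]),4))
E
python3 - <<'E'
from wk import *
c=np.load('pics/w1.npz'); keys(c,(182,335,110,148))
for u,v in((173,155),(346,155)): print('front edge',ray(c,u,v,.04).round(4))
T=c['extrinsics']
for n,uv in(('w1',[(203,130),(259,130),(315,128)]),('top0',[(236,232),(266,232),(297,231)]),('side0',[(233,190),(236,206),(240,223)])):
    c=np.load(f'pics/{n}.npz');T=c['extrinsics']
    for u,v in uv:
        z=np.median(c['z_map'][v-1:v+2,u-1:u+2]); print(n,(T[:3,:3]@np.array([(u-c['cx'])/c['fx']*z,-(v-c['cy'])/c['fy']*z,-z])+T[:3,3]).round(4))
E
```

```text
[190 117  27  26 488] [202.3 130.5] [0.5036 0.1414 0.05  ] depth z 0.3173
[307 121  16  16 252] [314.6 128.6] [0.5063 0.0108 0.05  ] depth z 0.3166
[237 122  45  16 664] [258.8 129.6] [0.505  0.0757 0.05  ] depth z 0.3183
front edge [0.4731 0.1812 0.04  ]
front edge [ 0.4739 -0.0317  0.04  ]
w1 [0.5042 0.1406 0.0498]
w1 [0.5045 0.0754 0.0507]
w1 [0.507  0.0105 0.0507]
top0 [0.4994 0.1409 0.0495]
top0 [0.5003 0.0766 0.0489]
top0 [0.5033 0.0101 0.0495]
side0 [0.5016 0.132  0.0493]
side0 [0.5023 0.0655 0.0499]
side0 [0.5049 0.0033 0.0493]
```

The top and wrist views agree: bar (0.503, 0.0755), round (0.502, 0.141). The side camera is the odd one out, with a y offset of about −9 mm. I'll approach above the bar.

Request:
drive_tool(series=[0.016,0.001,-0.02,0,0.016,0.001,-0.03,0,0.015,0,-0.03,0,0,0,-0.03,0,0,0,-0.03,0,0,0,-0.015,0,0,0,-0.005,0,0,0,0,0])

```text
time: 2.82
ee_pos: [0.5028, 0.071, 0.0839]
ee_rot: [3.141, -0.004, -0.005]
wrist_force: [-0.2, 0.2, -0.3]
opening: -0.0005
```

```bash
python3 - <<'E'
from wk import *
s=status.read_state(); print({k:np.round(s[k],4) for k in('time','ee_pos','ee_rot','wrist_force','opening')}, bot.finger_overhang)
w=snap('wrist','w2');c=snap('side','s2')
a=cv2.resize(w['color'][100:292,130:386],None,fx=2,fy=2); b=cv2.resize(c['color'][130:258,170:298],(384,384),interpolation=cv2.INTER_CUBIC)
cv2.imwrite('pics/m2.png',np.hstack([a[:, :],b])[:, :800,::-1])
E
```

```text
{'time': np.float64(2.8167), 'ee_pos': array([0.5028, 0.071 , 0.0839]), 'ee_rot': array([ 3.141 , -0.0036, -0.0053]), 'wrist_force': array([-0.193 ,  0.1884, -0.2744]), 'opening': np.float64(-0.0005)} 0.014
```

View pics/m2.png

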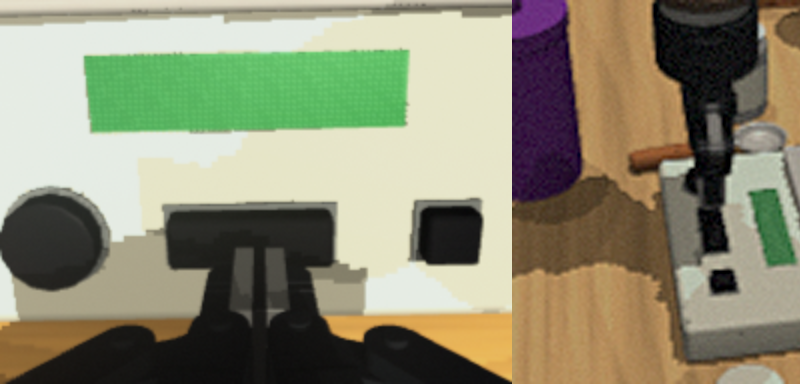

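The wrist crop shows the fingertips at column 260 over the bar's centre at column 250, about 3–4 mm to its −y side, with the round and square keys well clear. I'll centre, then go down in small steps.

Request:
drive_tool(series=[0,0.004,-0.006,0,0,0,-0.006,0,0,0,-0.005,0,0,0,0,0,0,0,-0.001,0,0,0,-0.001,0,0,0,0,0])

```text
time: 3.5
ee_pos: [0.5039, 0.0763, 0.0663]
ee_rot: [3.142, -0.002, 0.0]
wrist_force: [0.2, -0.4, 1.3]
opening: 0.0001
```

Request:
drive_tool(series=[0,0,-0.001,0,0,0,-0.001,0,0,0,0,0,0,0,0,0])

```text
time: 3.83
ee_pos: [0.5039, 0.0763, 0.0643]
ee_rot: [3.142, -0.002, -0.0]
wrist_force: [-0.4, 0.0, 0.2]
opening: 0.0001
```

Request:
drive_tool(series=[0,0,-0.001,0,0,0,-0.001,0,0,0,0,0,0,0,0,0])

```text
time: 4.17
ee_pos: [0.504, 0.0763, 0.0624]
ee_rot: [3.142, -0.002, 0.0]
wrist_force: [0.1, -1.2, 2.1]
opening: 0.0004
```

Request:
drive_tool(series=[0,0,-0.001,0,0,0,-0.001,0,0,0,0,0,0,0,0,0])

```text
time: 4.5
ee_pos: [0.504, 0.0763, 0.0604]
ee_rot: [3.142, -0.002, 0.0]
wrist_force: [-0.8, 0.0, 3.5]
opening: -0.0003
```

The force is 3.5 N at about 3.6 mm, which fits the spring. One more millimetre should pass the threshold clearly.

Request:
drive_tool(series=[0,0,-0.001,0,0,0,0,0,0,0,0,0])

```text
time: 4.75
ee_pos: [0.504, 0.0763, 0.0593]
ee_rot: [3.142, -0.002, 0.0]
wrist_force: [-0.2, -0.5, 4.0]
opening: -0.0002
```

```bash
python3 - <<'E'
from wk import *
f=[]
for i in range(4): w=imaging.camera('wrist'); f.append(status.read_state()['wrist_force'][2])
print(np.round(f,2), status.read_state()['ee_pos'])
np.savez('pics/w3.npz',**w); cv2.imwrite('pics/w3.png',cv2.resize(w['color'][100:292,130:386,::-1],None,fx=2.5,fy=2.5))
E
```

```text
[3.74 4.65 2.75 4.19] [0.50396491 0.0763486  0.05935313]
```

View pics/w3.png

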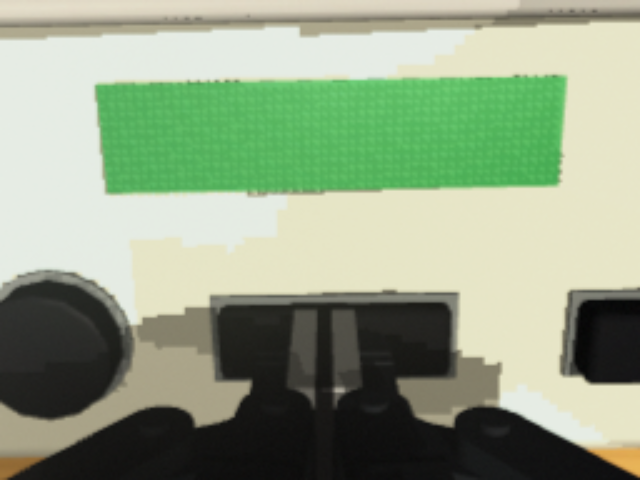

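The bar is visibly sunk into its surround, while the round and square keys still stand proud. I'll check the depth before letting go.

```bash
python3 - <<'E'
from wk import *
c=np.load('pics/w3.npz');T=c['extrinsics']
for n,u,v in(('bar R',290,236),('bar L',231,236),('square',374,236),('round',148,240),('casing',205,200)):
    z=np.median(c['z_map'][v-3:v+4,u-3:u+4]); print(n,(T[:3,:3]@np.array([(u-c['cx'])/c['fx']*z,-(v-c['cy'])/c['fy']*z,-z])+T[:3,3]).round(4))
E
```

```text
bar R [0.5062 0.0603 0.0455]
bar L [0.5062 0.0941 0.0454]
square [0.5085 0.0142 0.0502]
round [0.5062 0.1399 0.0503]
casing [0.5263 0.1089 0.0404]
```

The bar is down 4.7 mm and the others are up. I'll release it, hold, and move over the round key.

Request:
drive_tool(series=[0,0,0.005,0,0,0,0.01,0,0,0,0.01,0,0,0,0,0,0,0,0,0])

```text
time: 5.37
ee_pos: [0.5046, 0.0763, 0.0853]
ee_rot: [-3.142, 0.002, -0.003]
wrist_force: [-0.1, 0.5, -0.7]
opening: -0.0004
```

Request:
drive_tool(series=[0,0.02,0,0,0,0.02,0,0,0,0.02,0,0,0,0.005,0,0,0,0,0,0])

```text
time: 5.78
ee_pos: [0.5035, 0.1432, 0.0843]
ee_rot: [-3.141, -0.004, 0.0]
wrist_force: [0.8, 0.4, 0.7]
opening: 0.0003
```

```bash
python3 - <<'E'
from wk import *
print(status.read_state()['ee_pos'])
w=snap('wrist','w4'); cv2.imwrite('pics/w4.png',cv2.resize(w['color'][100:292,130:386,::-1],None,fx=2.5,fy=2.5))
E
```

```text
[0.50345889 0.14321427 0.08429185]
```

View pics/w4.png

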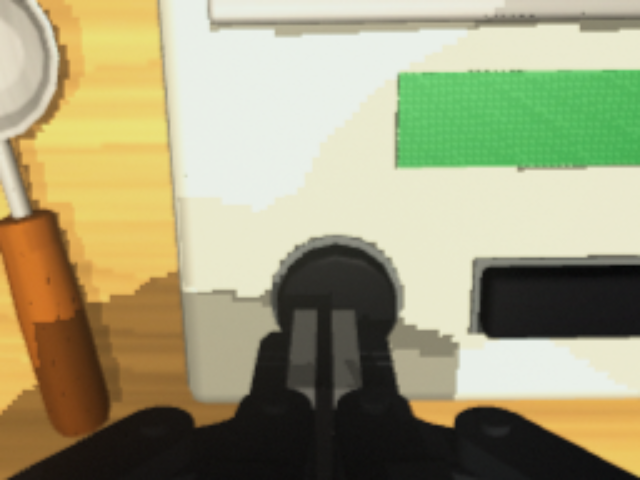

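The fingertips (column 324) are about 3 mm to the +y side of the round key's centre (column 337). The bar at (560,300) is up. I'll correct by −2 mm in y and press.

Request:
drive_tool(series=[0,-0.002,-0.01,0,0,0,-0.007,0,0,0,-0.002,0,0,0,-0.001,0,0,0,-0.001,0,0,0,-0.001,0,0,0,-0.001,0,0,0,0,0])

```text
time: 6.5
ee_pos: [0.5039, 0.1389, 0.0614]
ee_rot: [3.141, -0.002, 0.0]
wrist_force: [-1.6, -2.2, 3.5]
opening: -0.0002
```

Request:
drive_tool(series=[0,0,-0.001,0,0,0,-0.001,0,0,0,0,0,0,0,0,0])

```text
time: 6.83
ee_pos: [0.504, 0.1391, 0.0594]
ee_rot: [3.141, -0.002, 0.0]
wrist_force: [-1.5, -2.6, 4.3]
opening: -0.0002
```

```bash
python3 - <<'E'
from wk import *
f=[]
for i in range(4): w=imaging.camera('wrist'); f.append(status.read_state()['wrist_force'][2])
print(np.round(f,2), status.read_state()['ee_pos'])
T=w['extrinsics'];im=w['color'];z=w['z_map']
v,u=np.mgrid[:384,:512]
P=np.stack([(u-w['cx'])/w['fx']*z,-(v-w['cy'])/w['fy']*z,-z],-1)@T[:3,:3].T+T[:3,3]
dark=im.max(2)<80
for n,(x,y),h in(('round',(.5125,.141),(.004,.01)),('bar',(.505,.0755),(.006,.022))):
    m=dark&(abs(P[...,0]-x)<h[0])&(abs(P[...,1]-y)<h[1])&(P[...,2]<.053); print(n,m.sum(),np.percentile(P[m][:,2],[25,50,75]).round(4))
E
```

```text
[4.24 3.94 3.64 4.26] [0.50401337 0.13912293 0.05937243]
round 280 [0.0451 0.0455 0.046 ]
bar 1512 [0.0499 0.0502 0.0506]
```

The round key is down 4.6 mm with the bar up. I'll lift straight off and draw back.

Request:
drive_tool(series=[0,0,0.005,0,0,0,0.015,0,0,0,0.03,0,0,0,0.04,0,0,0,0.04,0,0,0,0.03,0,0,0,0.02,0,0,0,0,0])

```text
time: 7.7
ee_pos: [0.5065, 0.1416, 0.2443]
ee_rot: [-3.139, -0.0, -0.013]
wrist_force: [0.4, 0.1, 0.3]
opening: -0.0002
```

Request:
drive_tool(series=[-0.01,-0.03,0,0,-0.01,-0.03,0,0,-0.01,-0.03,0,0,-0.01,-0.02,0,0,-0.005,-0.01,0,0,0,0,0,0,0,0,0,0])

```text
time: 8.28
ee_pos: [0.4587, 0.0195, 0.239]
ee_rot: [-3.141, 0.003, -0.0]
wrist_force: [0.2, 0.5, -0.1]
opening: 0.0002
```

```bash
python3 - <<'E'
from wk import *
s=status.read_state(); print({k:np.round(s[k],4) for k in('time','ee_pos','wrist_force')})
w=snap('wrist','w5')
T=w['extrinsics'];im=w['color'];z=w['z_map']
v,u=np.mgrid[:384,:512]
P=np.stack([(u-w['cx'])/w['fx']*z,-(v-w['cy'])/w['fy']*z,-z],-1)@T[:3,:3].T+T[:3,3]
for n,x,y in(('round',.503,.141),('bar',.504,.0755),('square',.506,.0105)):
    m=(abs(P[...,0]-x)<.006)&(abs(P[...,1]-y)<.006)&(P[...,2]<.06); print(n,m.sum(),np.median(P[m][:,2]).round(4))
a=np.load('pics/top0.npz')['color'];t=snap('top','t5')['color']
cv2.imwrite('pics/m5.png',np.hstack([a[100:275,120:390],t[100:275,120:390]])[...,::-1])
E
```

```text
{'time': np.float64(8.2833), 'ee_pos': array([0.4587, 0.0195, 0.239 ]), 'wrist_force': array([ 0.2064,  0.5456, -0.0956])}
round 114 0.0502
bar 116 0.0504
square 110 0.0503
```

View pics/m5.png

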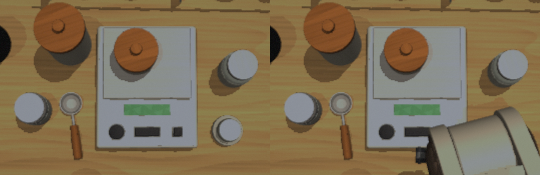

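View pics/w5.png

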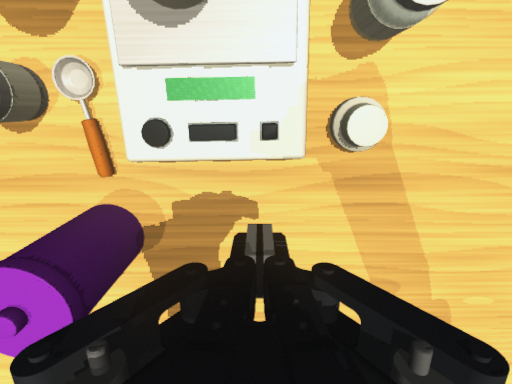

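The before/after top view shows the canister, tin, spoon and jar unmoved. In the wrist view all three keys, at (156,132), (213,132) and (269,131), are up, the timer at (360,124) is undisturbed, and the gripper is clear.

```bash
python3 -c "
from cell import bot; print(bot.finish_job())"
```

```text
the job is handed in; nothing more can be done
None
```

The job is handed in; no verdict was reported. With the fingers shut, I pressed the bar key, let it come up, then pressed the round key. I lifted off and drew back to a height of 0.24 m, 8.3 s into the 38 s allowed.

- **Presses:** depth readings put the bar key about 4.7 mm down and the round key about 4.6 mm down, each at about 4 N. The other keys I measured during each press were up; I didn't measure the square key while the round one was down.
- **Last checks:** all three key tops read about 50 mm after I drew back, so they are up. In the before/after views both canisters, the jar, the tin and the spoon look unmoved. The arm hid the timer from the top camera, but the wrist view shows it undisturbed. The wrist force was near zero.
- **Disagreements:** the side camera placed the keys about 9 mm off in y from the top and wrist cameras, so I used the latter two. While the round key was down, the wrist showed up to 2.6 N sideways; I didn't find the cause, and it went away on lift-off.

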